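# Stand the heavy jar over the hidden shelf bearer

### The job

The low dowel shelf on the pantry counter is springy everywhere except over one hidden bearer rail that runs from front to back under its dowels. Press gently along the dowels with shut fingertips until you feel where the shelf turns stiff, then pick up the heavy stoneware jar and stand it upright on the dowels right over the bearer, so that the shelf does not sag or lean under it, and let go. Do not force the dowels, and leave the can, the oil bottle and the carton where they are.

Things in the scene. Friction and masses are not known exactly. Their poses are not given: they have to be found in the camera images.
- deck: the low wooden dowel shelf, fixed to the counter. Origin: centre of its footprint, at counter height. x runs front to back (along the dowels), y along the row of dowels, z up. 22 round dowels side by side along y, each 14 mm thick and 170 mm long, make a top of 170 (x) by 308 mm (y); its crests are 62 mm above the origin. The wooden rim round it is 8 mm lower than the crests.
- deck_top (a point): centre of the dowel top, at the crests; axes as the shelf's. Each dowel springs straight down by itself, alike along its length: 0.3 N per mm, 8 mm travel; a fingertip covers 1 to 3 dowels. A 32 mm wide bearer lies under them along x, unseen, its middle up to 105 mm either way along y; the 2 or 3 dowels over it yield 0.4 mm, then rise at 4 N per mm. Over 22 N from the fingers cracks dowels.
- jar_center (a point): the heavy stoneware jar, white, round, dark wooden lid with an upright cylindrical knob: body 68 mm across, foot 64 mm, lid top 100 mm above the foot, knob 26 mm across and 40 mm tall (top 140 mm above the foot), 0.65 to 0.95 kg. This point is on its axis, half-way up, 70 mm above the foot; z is its axis. It starts standing on the counter.
- jar_knob (a point): a point on the axis of the jar's lid knob, 24 mm above the lid and 124 mm above the jar's foot: a good place to grip the knob from above
- can_center (a point): bystander: closed tin can, 72 mm across and 110 mm tall, standing on the counter; its centre, half-way up
- oil_center (a point): bystander: amber oil bottle, 64 mm across and 220 mm tall, standing on the counter; the point on its axis half-way up
- carton_center (a point): bystander: cardboard carton, 50 by 150 by 190 mm tall, standing on the counter; its centre
Things that resemble listed ones, but are neither listed nor needed, are in the scene too. Leave any purple or red look-alike of the part that bears jar_center alone.

How it is judged (in metres and radians):
On the way, in this order (a step that is already met when the one before it is completed fails the run):
1. the fingertips have pressed on the dowels with at least 1 N (contact force between the fingers and deck above 1 N), for 0.1 s.
2. the jar is carried above the height of the shelf (height (world z) of jar_center above 0.138 m), for 0.1 s.
At the end, for the whole second after the job is handed in: the jar stands on the dowels (its axis within 60 mm of the shelf's middle front to back and within 140 mm along the row), released, leaning less than 0.06 rad, and the shelf sags less than 3 mm under it, which is so only over the bearer (x of jar_center in the frame of deck between -0.06 and 0.06 m and y of jar_center in the frame of deck between -0.14 and 0.14 m and z of jar_center in the frame of deck between 0.129 and 0.134 m and angle between jar_center's own z axis and vertical below 0.06 rad); the robot touches nothing.
It fails at once if the fingers press the dowel shelf with more than 22 N (contact force between the fingers and deck above 22 N).
It fails at once if the jar is tipped over (angle between jar_center's own z axis and vertical above 0.5 rad).
It fails at once if a bystander is moved by more than 20 mm (distance of any of can_center, oil_center, carton_center from where it was at the start of the episode above 0.02 m).
It also fails if it takes over 72 s, if anything falls off the work surface, if the arm or the gripper's body presses on something with over 40 N, if the wrist force passes 120 N, or if a joint passes its speed limit or range.

### The arm

A 6-joint arm with a two-finger parallel gripper is mounted at the origin on the work surface. World frame = base frame: x ahead of the robot, y to its left, z up, the work surface at z = 0. Lengths are in mm, angles in rad, forces in N, time in s.
With the tool pointing down it reaches from about 350 to 1000 mm from the base axis. Payload 7.1 kg.
Tool frame: the origin (TCP) lies on the centre line of the jaws, within the pads' length; the fingertips stand 19 mm ahead of it and the grasp point (between the pads) is the TCP; z points along the fingers, y is the direction in which the jaws open and shut (so a half turn about z gives the same grasp; the last joint's range is limited). The gripper opens to 85 mm and grips with 20 to 120 N. Pads are 22 mm wide; open, the fingers measure 114 mm over their backs; the gripper's body (76 mm by 85 mm) begins 54 mm behind the grasp point. The pads swing forward as they close: fully open they stand 13 mm farther back than shut.
Start: joints at [-0.019, 0.423, 1.63, -0, 1.089, -0.019], TCP at [624.984, 0.026, 250.319] pointing down, gripper open.
Joint ranges: [-3, 3], [-0.9, 2.11], [0.09, 2.58], [-1.31, 4.45], [0.11, 2.69], [-2.54, 2.54]. Speed limits (rad/s): [2.39, 2.39, 3.01, 3.14, 3.14, 3.14].

### API

Orientations are given as a rotation vector (axis times angle).
In Python, from station import manip gives the robot as it stands. The module is installed in compiled form; this text tells all that it offers.
- The arm moves only by the shell command python3 -m creep 'ROWS'. ROWS is text: rows parted by semicolons, each of 7 numbers parted by spaces: the opening, from 0 (shut) to 1 (fully open), then the shift along the tool's x, y, z in units of 40 mm (1.0 is 40 mm), then the turn, a rotation vector about the tool's x, y, z in units of 8 degrees (1.0 is 8 degrees). A call has 1 to 10 rows; each row is the pose to reach, as a shift and turn from the pose measured when the call began, along the tool's axes at that moment; what a row does not reach only later rows make up. A row lasts 1/10 s, in which the tool goes at most 50 mm and 8.59 degrees, less where a joint would pass 70% of its speed; a pose out of reach is approached as far as the arm can. A call with a gripper value outside its range is refused whole. The fingers move at their own pace and stop on an object; the grip force is fixed at half the most. Time passes only in rows, so rows that repeat a pose let the fingers close. It gives the time, the measured TCP pose, the force and the opening at its end, in the units of the state.
- manip.get_state(): the state, without advancing time (a new reading comes with each control period).
- manip.camera(name): name is "scene" or "side" or "wrist"; returns the picture (400x640x3 uint8, blue, green, red); there is no depth.
- manip.camera_params(name): a dict with "vertical_fov" (degrees; the focal length in pixels is half the picture's height over the tangent of half this angle, whatever the lens; pixels are square), "cx", "cy" (the principal point, pixels), "cam_to_world" (4x4, takes a point from camera to world coordinates); the wrist camera has in their place "tool_from_camera" (4x4, takes a point from camera to tool coordinates, whose origin is the TCP and whose axes are the flange's). Camera axes: x right, y down, z forward; pixel columns grow to the right and rows downward; lengths in mm; the calibration is good to about 2 mm. A picture is of the moment at which its call begins: read the wrist's pose just before it. camera_params takes no time and is no camera call.
- manip.job_done(): hands the job in, once; it reports no verdict.
The state is a dict: "clock": time; "joint_pos": joint angles; "qd": joint speeds; "effort": joint torques, N m; "eef_pos": TCP position; "tool_rot": TCP orientation; "wrist_force": force on the tool from outside, world axes, zero at the start; "wrist_torque": the same for the moment, N m; "width": finger opening in mm.
Only numpy, scipy, OpenCV 4.12 (cv2) and the standard library are available. Lean on these libraries where they do the work, as an engineer would, in place of code of your own. Each camera call takes 0.05 s, during which the arm holds its last target. There are 200 camera calls.

## Working session

There is one attempt and no reset: what is moved stays moved. The work goes in short steps, Python scripts to look and compute and a shell command to move; the robot and the scene stay as the last step left them, time stands still between calls to the robot, and variables do not carry over. Pictures are saved under pics/ and viewed, on a budget of 10 in all, crops included, one or two more only if the job needs it, and the job is handed in when it is done.

```bash
mkdir -p pics
python3 - <<'E'
from station import manip
import cv2,numpy as np
np.set_printoptions(precision=4,suppress=True)
for n in ("scene","side"):
    im=manip.camera(n); cv2.imwrite(f"pics/{n}0.png",im); p=manip.camera_params(n); print(n,p)
print(manip.camera_params("wrist"))
print(manip.get_state())
E
```

```text
scene {'vertical_fov': 49.21692792579531, 'cx': 320.8680399892653, 'cy': 201.4689430162332, 'cam_to_world': array([[  -0.1347,    0.695 ,   -0.7063, 1338.5613],
       [   0.9908,    0.0833,   -0.107 ,  226.7442],
       [  -0.0155,   -0.7142,   -0.6998,  812.0599],
       [   0.    ,    0.    ,    0.    ,    1.    ]])}
side {'vertical_fov': 51.685755158201, 'cx': 322.1493919504791, 'cy': 202.44566641877586, 'cam_to_world': array([[ -0.9706,  -0.1457,   0.1916, 416.0651],
       [ -0.2398,   0.6558,  -0.7158, 801.8744],
       [ -0.0214,  -0.7407,  -0.6715, 720.7282],
       [  0.    ,   0.    ,   0.    ,   1.    ]])}
{'vertical_fov': 62.37637599617167, 'cx': 320.9879733008572, 'cy': 201.75346918467346, 'tool_from_camera': array([[   0.0007,   -0.9452,   -0.3265,   84.8515],
       [   1.    ,    0.0004,    0.0011,   -0.4744],
       [  -0.0009,   -0.3265,    0.9452, -124.7117],
       [   0.    ,    0.    ,    0.    ,    1.    ]])}
{'clock': 0.1, 'joint_pos': array([-0.019 ,  0.4238,  1.6306,  0.    ,  1.0886, -0.019 ]), 'qd': array([-0.0021, -0.0018, -0.0026,  0.0006, -0.0013,  0.0011]), 'effort': array([  0.0001, -55.8422, -28.2446,  -0.    ,   0.003 ,  -0.    ]), 'eef_pos': array([624.5357,   0.0316, 249.6282]), 'tool_rot': array([-2.2207, -2.2207,  0.0015]), 'wrist_force': array([-0.3517,  0.3127, -0.3115]), 'wrist_torque': array([-0.0532,  0.0153,  0.024 ]), 'width': 85.75278966384684}
```

View pics/scene0.png

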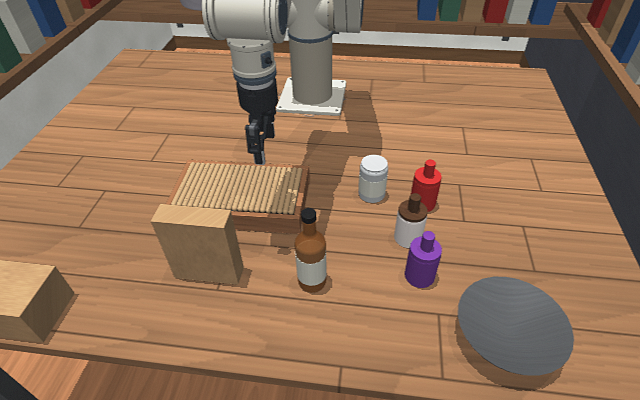

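View pics/side0.png

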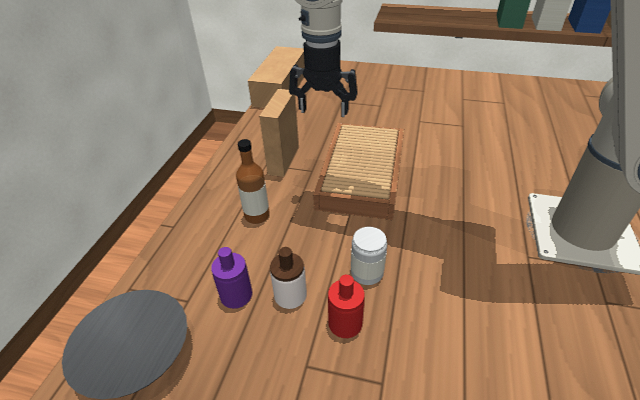

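The scene view shows the white jar with the brown lid at (411,222). Things it could be taken for are the red jar (426,187), the purple jar (423,262) and the white/grey can (373,178). I choose the white one with the dark wooden lid. The side view shows it at (288,278), with the shelf at about (362,160). Next I measure, and check the choice in a crop.

```bash
cat > h.py <<'E'
from station import manip
import cv2,numpy as np
np.set_printoptions(precision=4,suppress=True)
def rays(name,px,T=None):
    p=manip.camera_params(name); f=200/np.tan(np.radians(p['vertical_fov']/2))
    if T is None: T=p['cam_to_world']
    px=np.atleast_2d(np.asarray(px,float))
    d=np.c_[(px[:,0]-p['cx'])/f,(px[:,1]-p['cy'])/f,np.ones(len(px))]@T[:3,:3].T
    return T[:3,3],d
def plane(name,px,z,T=None):
    o,d=rays(name,px,T); return o+d*((z-o[2])/d[:,2])[:,None]
def big(mask,box):
    m=np.zeros_like(mask); x0,y0,x1,y1=box; m[y0:y1,x0:x1]=mask[y0:y1,x0:x1]
    n,l,s,c=cv2.connectedComponentsWithStats(m); i=1+np.argmax(s[1:,4]); return (l==i).astype(np.uint8)*255
E
python3 - <<'E'
from h import *
S=cv2.imread("pics/scene0.png");D=cv2.imread("pics/side0.png")
out=[]
for n,im,jb,db in(("scene",S,(392,190,432,250),(160,150,320,235)),("side",D,(265,240,312,312),(310,115,410,215))):
    hsv=cv2.cvtColor(im,cv2.COLOR_BGR2HSV)
    m=big(cv2.inRange(hsv,(3,90,20),(15,255,115)),jb)
    ys,xs=np.nonzero(m); t=ys.min(); print(n,"lid bbox",xs.min(),ys.min(),xs.max(),ys.max())
    for r in range(t,ys.max()+1,2):
        q=xs[ys==r]; print((r,q.min(),q.max()),end=' ')
    print()
    d=cv2.inRange(hsv,(14,60,120),(24,160,255)); d=big(cv2.morphologyEx(d,cv2.MORPH_CLOSE,np.ones((5,5))),db)
    h=cv2.convexHull(np.argwhere(d)[:,::-1].astype(np.int32))
    a=plane(n,h[:,0],60)[:,:2].astype(np.float32); print("deck rect",cv2.minAreaRect(a), cv2.approxPolyDP(h,4,True)[:,0].tolist())
    v=im.copy(); v[d>0,2]=255; v[m>0]=(0,255,0)
    x0,y0,x1,y1=(160,150,440,290) if n=="scene" else (220,110,410,320)
    c=np.hstack([im[y0:y1,x0:x1],v[y0:y1,x0:x1]]) ; out.append(cv2.resize(c,None,fx=1.4 if n=="scene" else 1.0,fy=1.4 if n=="scene" else 1.0))
w=max(o.shape[1] for o in out)
cv2.imwrite("pics/m1.png",np.vstack([np.pad(o,((0,0),(0,w-o.shape[1]),(0,0))) for o in out]))
E
```

```text
scene lid bbox 398 193 430 221
(193, np.int64(413), np.int64(417)) (195, np.int64(411), np.int64(419)) (197, np.int64(409), np.int64(421)) (199, np.int64(409), np.int64(420)) (201, np.int64(404), np.int64(418)) (203, np.int64(401), np.int64(423)) (205, np.int64(400), np.int64(425)) (207, np.int64(399), np.int64(426)) (209, np.int64(399), np.int64(427)) (211, np.int64(399), np.int64(426)) (213, np.int64(400), np.int64(430)) (215, np.int64(401), np.int64(426)) (217, np.int64(403), np.int64(424)) (219, np.int64(405), np.int64(422)) (221, np.int64(410), np.int64(419)) 
deck rect ((558.0346069335938, -124.83955383300781), (314.2436828613281, 451.8071594238281), 6.591964244842529) [[319, 150], [319, 177], [292, 213], [224, 234], [167, 234], [160, 222], [160, 150]]
side lid bbox 269 247 303 280
(247, np.int64(283), np.int64(287)) (249, np.int64(280), np.int64(290)) (251, np.int64(277), np.int64(291)) (253, np.int64(277), np.int64(292)) (255, np.int64(276), np.int64(297)) (257, np.int64(274), np.int64(299)) (259, np.int64(273), np.int64(301)) (261, np.int64(272), np.int64(302)) (263, np.int64(271), np.int64(302)) (265, np.int64(270), np.int64(303)) (267, np.int64(270), np.int64(302)) (269, np.int64(270), np.int64(302)) (271, np.int64(269), np.int64(301)) (273, np.int64(272), np.int64(300)) (275, np.int64(273), np.int64(299)) (277, np.int64(275), np.int64(297)) (279, np.int64(278), np.int64(293)) 
deck rect ((544.0083618164062, -102.83016967773438), (305.7855224609375, 441.4210510253906), 11.7793607711792) [[409, 214], [310, 190], [310, 115], [409, 115]]
```

View pics/m1.png

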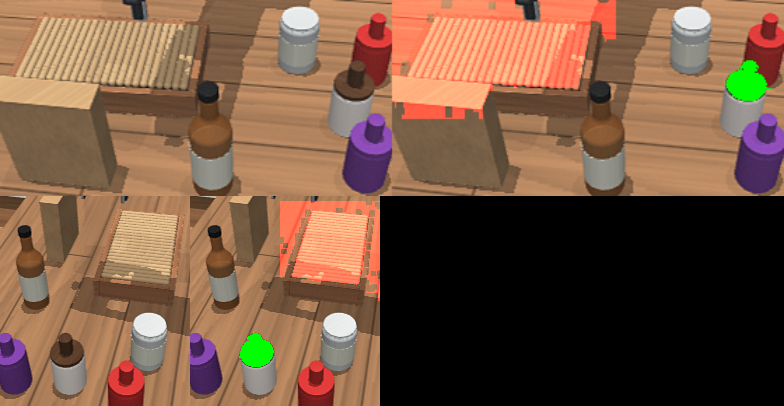

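The chosen jar is confirmed: white body, brown lid and knob, masks clean. The deck mask leaked into the table, so I'll sample colours and use the wrist view.

Run:
```python
from h import *
S=cv2.imread("pics/scene0.png");D=cv2.imread("pics/side0.png")
print("knob top z140",plane("scene",[415,197],140),plane("side",[285,251.5],140))
print("lid z100 ",plane("scene",[413,210.5],100),plane("side",[286.3,266.5],100))
for n,im,b in(("scene",S,(195,175,285,205)),("side",D,(345,135,390,185)),("sidetable",D,(420,130,480,190)),("scenetable",S,(80,120,160,200))):
    x0,y0,x1,y1=b; h=cv2.cvtColor(im,cv2.COLOR_BGR2HSV)[y0:y1,x0:x1].reshape(-1,3); print(n,np.percentile(h,[5,25,50,75,95],axis=0).tolist())
print("can",plane("side",[369,240],110),"oil",plane("side",[245,146],220), "carton top corners",plane("scene",[[153,208],[165,205],[236,209],[228,227]],190))
print("deck corners side",plane("side",[[341,126],[398,130],[391,192],[324,192]],60))
w=manip.camera("wrist"); cv2.imwrite("pics/w0.png",w)
c=cv2.resize(D[110:220,300:420],None,fx=5,fy=5,interpolation=cv2.INTER_CUBIC); cv2.imwrite("pics/c1.png",c)
```

```text
knob top z140 [[621.5297 328.9025 140.    ]] [[616.6094 329.4304 140.    ]]
lid z100  [[624.0692 329.7178 100.    ]] [[616.4469 332.5029 100.    ]]
scene [[16.0, 94.0, 126.0], [16.0, 97.0, 161.0], [16.0, 99.0, 201.0], [17.0, 100.0, 220.0], [18.0, 101.0, 231.0]]
side [[16.0, 97.0, 162.0], [16.0, 100.0, 189.0], [17.0, 101.0, 210.5], [17.0, 102.0, 224.0], [18.0, 104.0, 234.0]]
sidetable [[13.0, 121.0, 148.0], [13.0, 123.0, 171.0], [13.0, 123.0, 180.0], [13.0, 124.0, 186.0], [14.0, 125.0, 195.0]]
scenetable [[13.0, 117.0, 149.0], [13.0, 119.0, 178.0], [13.0, 120.0, 183.0], [14.0, 121.0, 190.0], [14.0, 123.0, 198.0]]
can [[472.2798 238.8745 110.    ]] oil [[763.464  129.2594 220.    ]] carton top corners [[ 769.8669 -202.8774  190.    ]
 [ 758.6956 -181.942   190.    ]
 [ 752.4812  -34.7344  190.    ]
 [ 801.8439  -36.8094  190.    ]]
deck corners side [[ 631.1586 -244.9161   60.    ]
 [ 463.1716 -257.8885   60.    ]
 [ 449.7513   24.3253   60.    ]
 [ 609.3103   59.5742   60.    ]]
```

View pics/c1.png

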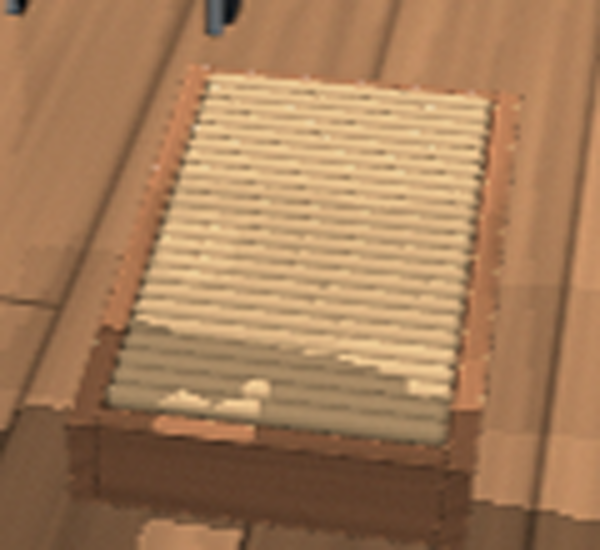

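View pics/w0.png

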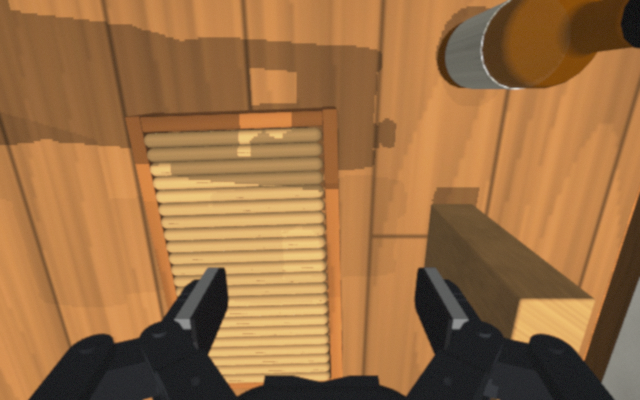

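Run:
```python
from h import *
D=cv2.imread("pics/side0.png")
hsv=cv2.cvtColor(D,cv2.COLOR_BGR2HSV)
d=big(cv2.morphologyEx(cv2.inRange(hsv,(14,70,60),(24,112,255)),cv2.MORPH_CLOSE,np.ones((5,5))),(310,115,410,215))
h=cv2.convexHull(np.argwhere(d)[:,::-1].astype(np.int32))[:,0]
print(cv2.minAreaRect(plane("side",h,60)[:,:2].astype(np.float32)))
print("hand",P:=plane("side",[[341.4,125],[398.4,129.6],[390,198],[321.6,191]],60), P.mean(0), np.degrees([np.arctan2(*(P[0]-P[1])[[1,0]]),np.arctan2(*(P[3]-P[2])[[1,0]]),np.arctan2(*(-(P[3]-P[0])[[0,1]])),np.arctan2(*(-(P[2]-P[1])[[0,1]]))]))
s=manip.get_state(); R=cv2.Rodrigues(s['tool_rot'])[0]; T=np.eye(4);T[:3,:3]=R;T[:3,3]=s['eef_pos'];T=T@manip.camera_params("wrist")['tool_from_camera']
P=plane("wrist",[[147,135],[321,127],[325,320],[185,320]],59,T);print("wrist +y edge corners, then side edges",P)
print("near edge ang",np.degrees(np.arctan2(*(P[1]-P[0])[[1,0]])))
```

```text
((548.2327880859375, -102.25117492675781), (179.946044921875, 313.77825927734375), 1.8244030475616455)
hand [[ 631.1461 -250.6489   60.    ]
 [ 462.2627 -260.2963   60.    ]
 [ 449.4411   46.8252   60.    ]
 [ 615.9638   57.1897   60.    ]] [ 539.7035 -101.7326   60.    ] [  3.2694   3.5615 177.1765 177.6094]
wrist +y edge corners, then side edges [[ 459.8998   42.5019   59.    ]
 [ 624.2047   50.0331   59.    ]
 [ 628.9661 -168.2286   59.    ]
 [ 467.5918 -168.3825   59.    ]]
near edge ang 2.6244343123009375
```

Shelf centre is about (543,-102) with yaw about +2.7°. Size 170×308 checks out to about 5 mm. The jar axis is about (619,330), and the two views agree within 5 mm. Moving to the first probe at deck y=-98, fingers shut, above the crests.

```bash
python3 -m creep '0 -5 -1.92 3.6 0 0 0;0 -5 -1.92 3.6 0 0 0;0 -5 -1.92 3.6 0 0 0;0 -5 -1.92 3.6 0 0 0;0 -5 -1.92 3.6 0 0 0;0 -5 -1.92 3.6 0 0 0;0 -5 -1.92 3.6 0 0 0;0 -5 -1.92 3.6 0 0 0;0 -5 -1.92 3.6 0 0 0;0 -5 -1.92 3.6 0 0 0'
```

```text
clock: 1.15
eef_pos: [548.7, -199.0, 106.8]
tool_rot: [2.219, 2.223, -0.0]
wrist_force: [-0.0, 0.3, 0.4]
width: 0.0
```

```bash
python3 -m creep '0 0 0 0.25 0 0 0;0 0 0 0.5 0 0 0;0 0 0 0.57 0 0 0;0 0 0 0.6 0 0 0;0 0 0 0.6 0 0 0'; python3 -m creep '0 0 0 0.025 0 0 0;0 0 0 0.025 0 0 0';python3 -m creep '0 0 0 0.025 0 0 0;0 0 0 0.025 0 0 0'; python3 -m creep '0 0 0 0.025 0 0 0;0 0 0 0.025 0 0 0'
```

```text
clock: 1.65
eef_pos: [548.6, -199.0, 82.4]
tool_rot: [2.219, 2.223, -0.0]
wrist_force: [-0.4, -0.8, 0.4]
width: -0.3
clock: 1.85
eef_pos: [548.6, -199.1, 81.4]
tool_rot: [2.22, 2.223, -0.0]
wrist_force: [0.2, -0.6, 1.4]
width: 0.1
clock: 2.05
eef_pos: [548.7, -199.1, 80.5]
tool_rot: [2.219, 2.223, -0.0]
wrist_force: [-0.2, -0.5, -0.2]
width: -0.1
clock: 2.25
eef_pos: [548.7, -199.2, 79.5]
tool_rot: [2.219, 2.223, -0.0]
wrist_force: [-0.7, -0.4, 0.6]
width: -0.3
```

```bash
for i in 1; do python3 -m creep '0 0 0 0.025 0 0 0;0 0 0 0.025 0 0 0'; done; python3 -m creep '0 0 0 0.025 0 0 0;0 0 0 0.025 0 0 0'; python3 -m creep '0 0 0 0.025 0 0 0;0 0 0 0.025 0 0 0';python3 - <<'E'
from h import *
for i in range(3): print(manip.get_state()['wrist_force'])
E
```

```text
clock: 2.45
eef_pos: [548.8, -199.2, 78.5]
tool_rot: [2.219, 2.223, -0.0]
wrist_force: [-0.5, 0.1, 0.4]
width: 0.3
clock: 2.65
eef_pos: [548.8, -199.2, 77.4]
tool_rot: [2.219, 2.223, -0.0]
wrist_force: [-0.1, 0.5, 1.5]
width: -0.1
clock: 2.85
eef_pos: [548.8, -199.2, 76.4]
tool_rot: [2.219, 2.223, -0.0]
wrist_force: [0.2, 0.3, 2.2]
width: -0.2
[0.1873 0.3004 2.1842]
[0.1873 0.3004 2.1842]
[0.1873 0.3004 2.1842]
```

```bash
python3 -m creep '0 0 0 -0.3 0 0 0;0 0.7 -0.03 -0.3 0 0 0;0 0.7 -0.03 -0.3 0 0 0;0 0.7 -0.03 -0.12 0 0 0;0 0.7 -0.03 -0.065 0 0 0;0 0.7 -0.03 -0.065 0 0 0'
```

```text
clock: 3.45
eef_pos: [547.5, -171.5, 78.6]
tool_rot: [2.22, 2.222, -0.0]
wrist_force: [-0.4, 0.9, 1.0]
width: 0.0
```

```bash
python3 -m creep '0 0 0 -0.25 0 0 0;0 0.7 -0.03 -0.25 0 0 0;0 0.7 -0.03 -0.25 0 0 0;0 0.7 -0.03 -0.06 0 0 0;0 0.7 -0.03 0 0 0 0;0 0.7 -0.03 0 0 0 0'
```

```text
clock: 4.05
eef_pos: [546.8, -144.0, 78.7]
tool_rot: [2.221, 2.221, 0.001]
wrist_force: [0.0, 2.8, 8.1]
width: -0.2
```

```bash
python3 -m creep '0 0 0 -0.25 0 0 0;0 0.7 -0.03 -0.25 0 0 0;0 0.7 -0.03 -0.25 0 0 0;0 0.7 -0.03 -0.06 0 0 0;0 0.7 -0.03 0 0 0 0;0 0.7 -0.03 0 0 0 0'
```

```text
clock: 4.65
eef_pos: [545.7, -116.5, 78.5]
tool_rot: [2.222, 2.221, 0.001]
wrist_force: [-0.3, 1.0, 4.7]
width: 0.0
```

```bash
python3 -m creep '0 0 0 -0.25 0 0 0;0 0.35 0 -0.25 0 0 0;0 0.35 0 -0.06 0 0 0;0 0.35 0 0 0 0 0;0 0.35 0 0 0 0 0'; python3 -m creep '0 0 0 -0.25 0 0 0;0 -0.175 0 -0.25 0 0 0;0 -0.175 0 -0.06 0 0 0;0 -0.175 0 0 0 0 0;0 -0.175 0 0 0 0 0'
```

```text
clock: 5.15
eef_pos: [545.4, -102.1, 77.8]
tool_rot: [-2.221, -2.221, -0.0]
wrist_force: [0.8, 1.9, 1.8]
width: 0.2
clock: 5.65
eef_pos: [545.3, -109.5, 77.4]
tool_rot: [-2.222, -2.221, 0.0]
wrist_force: [0.2, -1.8, 2.6]
width: 0.1
```

```bash
python3 -m creep '0 0 0 -0.25 0 0 0;0 -0.525 0 -0.25 0 0 0;0 -0.525 0 -0.1 0 0 0;0 -0.525 0 -0.02 0 0 0;0 -0.525 0 -0.01 0 0 0'
```

```text
clock: 6.15
eef_pos: [545.6, -130.8, 78.2]
tool_rot: [2.221, 2.221, -0.001]
wrist_force: [-2.6, -5.0, 9.8]
width: 0.1
```

```bash
python3 -m creep '0 0 0 -0.25 0 0 0;0 -0.7 0 -0.25 0 0 0;0 -0.7 0 -0.1 0 0 0;0 -0.7 0 -0.01 0 0 0;0 -0.7 0 -0.0 0 0 0'; python3 -m creep '0 0 0 -0.25 0 0 0;0 0.175 0 -0.25 0 0 0;0 0.175 0 -0.06 0 0 0;0 0.175 0 0 0 0 0;0 0.175 0 0 0 0 0'
```

```text
clock: 6.65
eef_pos: [545.7, -158.7, 78.4]
tool_rot: [2.22, 2.221, -0.002]
wrist_force: [-1.8, -4.8, 9.3]
width: 0.3
clock: 7.15
eef_pos: [545.9, -150.7, 78.3]
tool_rot: [2.221, 2.222, -0.0]
wrist_force: [-1.1, 4.9, 10.5]
width: 0.1
```

```bash
python3 -m creep '0 0 0 -0.25 0 0 0;0 -0.36 0 -0.25 0 0 0;0 -0.36 0 -0.06 0 0 0;0 -0.36 0 0 0 0 0;0 -0.36 0 0 0 0 0'; python3 -m creep '0 0 0 -0.25 0 0 0;0 -0.1 0 -0.25 0 0 0;0 -0.1 0 -0.06 0 0 0;0 -0.1 0 0.01 0 0 0;0 -0.1 0 0.01 0 0 0'
```

```text
clock: 7.65
eef_pos: [546.4, -166.2, 78.2]
tool_rot: [2.22, 2.22, -0.001]
wrist_force: [-1.3, -4.4, 6.7]
width: 0.1
clock: 8.15
eef_pos: [546.1, -170.2, 77.2]
tool_rot: [2.22, 2.221, -0.002]
wrist_force: [-1.5, -0.7, 4.7]
width: 0.4
```

```bash
python3 -m creep '0 0 0 -0.25 0 0 0;0 1.17 0 -0.25 0 0 0;0 1.17 0 -0.25 0 0 0;0 1.17 0 -0.06 0 0 0;0 1.17 0 0 0 0 0;0 1.17 0 0 0 0 0'; python3 -m creep '0 0 0 -0.25 0 0 0;0 0.1 0 -0.25 0 0 0;0 0.1 0 -0.06 0 0 0;0 0.1 0 0 0 0 0;0 0.1 0 0 0 0 0'; python3 -m creep '0 0 0 -0.25 0 0 0;0 0.1 0 -0.25 0 0 0;0 0.1 0 -0.06 0 0 0;0 0.1 0 0 0 0 0;0 0.1 0 0 0 0 0'
```

```text
clock: 8.75
eef_pos: [546.7, -123.1, 77.6]
tool_rot: [2.222, 2.22, 0.001]
wrist_force: [-0.7, 9.2, 13.0]
width: 0.0
clock: 9.25
eef_pos: [547.2, -119.4, 77.6]
tool_rot: [2.222, 2.219, 0.001]
wrist_force: [-1.4, 0.4, 11.5]
width: -0.1
clock: 9.75
eef_pos: [546.9, -115.2, 77.0]
tool_rot: [2.222, 2.22, 0.001]
wrist_force: [-0.4, 1.8, 6.0]
width: -0.2
```

Stiff band for the fingertip centre runs y≈-172 to -112 in the world, so the bearer's middle is at y≈-142 at x≈545 (deck y≈-40). Springy probes gave about 1–2 N against 5–13 N over the bearer. Next: lift away, go over to the jar, open, and look with the wrist camera.

```bash
python3 -m creep '0 0 0 -1 0 0 0;0 0 0 -2.5 0 0 0;0 0 0 -4.6 0 0 0;1 4 0.8 -4.6 0 0 0;1 6 1 -4.6 0 0 0;1 8 1.5 -4.6 0 0 0;1 11.1 1.8 -4.6 0 0 0;1 11.1 1.8 -4.6 0 0 0;1 11.1 1.8 -4.6 0 0 0;1 11.1 1.8 -4.6 0 0 0'; python3 -m creep '1 0 0 0 0 0 0;1 0 0 0 0 0 0;1 0 0 0 0 0 0'
```

```text
clock: 10.75
eef_pos: [603.2, 229.0, 253.8]
tool_rot: [-2.222, -2.22, 0.002]
wrist_force: [0.8, -0.6, -0.1]
width: 85.4
clock: 11.05
eef_pos: [602.5, 228.0, 252.7]
tool_rot: [-2.222, -2.22, 0.005]
wrist_force: [0.1, -0.3, 0.4]
width: 85.6
```

Run:
```python
from h import *
s=manip.get_state(); w=manip.camera("wrist"); cv2.imwrite("pics/w1.png",w); print(s['eef_pos'],s['tool_rot'])
R=cv2.Rodrigues(s['tool_rot'])[0]; np.save("R.npy",np.c_[R,s['eef_pos']])
print("red knob",plane("scene",[430,164],140),plane("side",[346,281],140),"purple",plane("scene",[429,236],140),plane("side",[226,253],140))
```

```text
[602.5338 227.9963 252.6743] [-2.2223 -2.2197  0.0053]
red knob [[502.0971 366.419  140.    ]] [[493.023  370.1468 140.    ]] purple [[733.2292 354.9262 140.    ]] [[722.6555 357.3082 140.    ]]
```

View pics/w1.png

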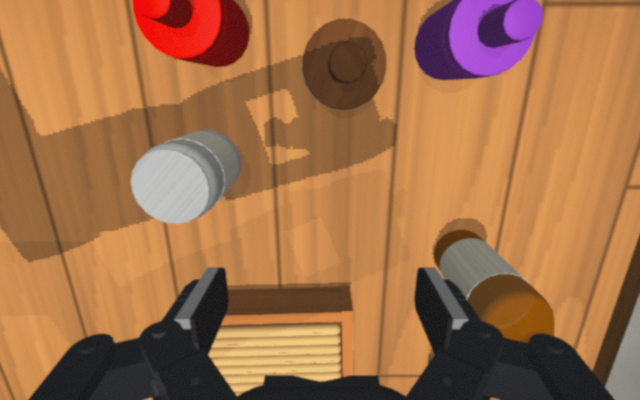

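The wrist view shows the brown lid at (345,63), its knob at (347,61), red at upper left and purple at upper right. Both look-alikes are about 110 mm or more away in x, so fingers spanning ±57 mm clear them.

```bash
python3 - <<'E'
from h import *
M=np.load("R.npy");T=np.vstack([M,[0,0,0,1]])@manip.camera_params("wrist")['tool_from_camera']
print(plane("wrist",[347,61],140,T),plane("wrist",[344.5,64],100,T),plane("wrist",[[304,64],[385,64]],100,T))
E
python3 -m creep '1 1 0.2 0 0 0 0;1 2.5 0.42 0 0 0 0;1 2.5 0.42 0 0 0 0;1 2.5 0.42 0 0 0 0;1 2.5 0.42 0 0 0 0'
```

```text
[[619.279  329.2821 140.    ]] [[620.2227 329.8676 100.    ]] [[588.801  329.8847 100.    ]
 [651.6307 329.8505 100.    ]]
clock: 11.6
eef_pos: [619.6, 325.7, 252.3]
tool_rot: [-2.224, -2.218, 0.007]
wrist_force: [0.4, -0.6, -0.2]
width: 85.5
```

```bash
python3 -m creep '1 0.1 0 0.8 0 0 0;1 0.1 0 1.6 0 0 0;1 0.1 0 2.4 0 0 0;1 0.1 0 2.8 0 0 0;1 0.1 0 3.1 0 0 0;1 0.1 0 3.18 0 0 0;1 0.1 0 3.18 0 0 0'
```

```text
clock: 12.3
eef_pos: [619.7, 329.2, 125.8]
tool_rot: [-2.225, -2.218, 0.006]
wrist_force: [0.8, 0.4, 1.2]
width: 85.7
```

```bash
python3 -m creep '0 0 0 0 0 0 0;0 0 0 0 0 0 0;0 0 0 0 0 0 0;0 0 0 0 0 0 0;0 0 0 0 0 0 0;0 0 0 0 0 0 0;0 0 0 0 0 0 0;0 0 0 0 0 0 0'; python3 -m creep '0 0 0 -0.25 0 0 0;0 0 0 -0.5 0 0 0;0 0 0 -1 0 0 0;0 0 0 -1 0 0 0'
```

```text
clock: 13.1
eef_pos: [620.1, 329.4, 126.5]
tool_rot: [2.225, 2.218, -0.004]
wrist_force: [-0.6, -0.1, 6.3]
width: 24.3
clock: 13.5
eef_pos: [621.3, 330.2, 168.9]
tool_rot: [2.224, 2.217, 0.002]
wrist_force: [2.0, 0.6, -8.2]
width: 24.2
```

Jar held (about 8 N, width 24 mm on the 26 mm knob). Carrying it across at height.

```bash
python3 -m creep '0 0 0 -0.6 0 0 0;0 0 0 -1.3 0 0 0;0 0 0 -2.1 0 0 0;0 -0.5 0 -2.7 0 0 0;0 -1.2 -0.2 -2.8 0 0 0;0 -2 -0.4 -2.8 0 0 0;0 -2.8 -0.5 -2.8 0 0 0;0 -3.6 -0.6 -2.8 0 0 0;0 -4.4 -0.75 -2.8 0 0 0;0 -5.2 -0.9 -2.8 0 0 0'; python3 -m creep '0 -0.8 -0.1 0 0 0 0;0 -1.6 -0.25 0 0 0 0;0 -2.4 -0.4 0 0 0 0;0 -3.2 -0.5 0 0 0 0;0 -4 -0.65 0 0 0 0;0 -4.8 -0.8 0 0 0 0;0 -5.6 -0.9 0 0 0 0;0 -5.9 -1 0 0 0 0;0 -5.9 -1 0 0 0 0;0 -5.9 -1 0 0 0 0'
```

```text
clock: 14.5
eef_pos: [583.4, 120.9, 279.8]
tool_rot: [2.225, 2.217, -0.0]
wrist_force: [0.2, -0.3, -8.2]
width: 24.4
clock: 15.5
eef_pos: [542.2, -114.6, 279.4]
tool_rot: [-2.225, -2.216, 0.0]
wrist_force: [0.4, 0.2, -9.1]
width: 24.6
```

```bash
python3 -m creep '0 -0.3 0 0.3 0 0 0;0 -0.68 0 0.9 0 0 0;0 -0.68 0 1.5 0 0 0;0 -0.68 0 1.9 0 0 0;0 -0.68 0 2.05 0 0 0;0 -0.68 0 2.05 0 0 0;0 -0.68 0 2.05 0 0 0'
python3 - <<'E'
from h import *
a=manip.camera("scene")[90:250,140:340]; b=manip.camera("side")[40:220,260:440]
cv2.imwrite("pics/p1.png",np.hstack([cv2.resize(a,(400,320)),cv2.resize(b,(320,320))]))
E
```

```text
clock: 16.2
eef_pos: [542.7, -141.6, 197.8]
tool_rot: [2.225, 2.218, 0.001]
wrist_force: [0.4, -0.4, -8.1]
width: 24.3
```

View pics/p1.png

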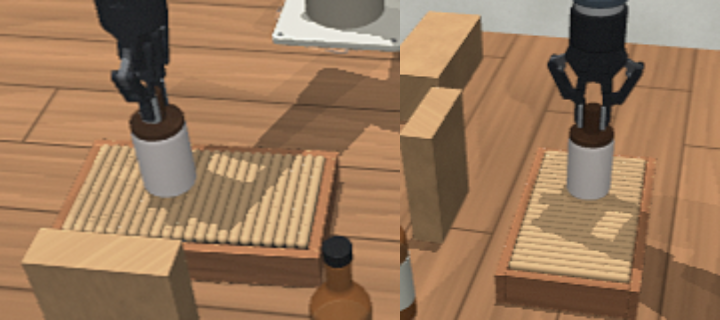

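The jar hangs upright over the left part of the shelf, at crop pixels (165,160) and (590,165), about 10 mm above the dowels. Now lowering slowly while watching the force.

```bash
python3 -m creep '0 0 0 0.1 0 0 0;0 0 0 0.16 0 0 0;0 0 0 0.2 0 0 0;0 0 0 0.2 0 0 0'; python3 -m creep '0 0 0 0.03 0 0 0;0 0 0 0.03 0 0 0;0 0 0 0.03 0 0 0';python3 -m creep '0 0 0 0.025 0 0 0;0 0 0 0.025 0 0 0;0 0 0 0.025 0 0 0'
```

```text
clock: 16.7
eef_pos: [542.6, -141.7, 190.2]
tool_rot: [2.225, 2.217, 0.001]
wrist_force: [-0.1, -0.7, -8.8]
width: 24.4
clock: 17.0
eef_pos: [542.6, -141.7, 188.9]
tool_rot: [2.225, 2.217, 0.001]
wrist_force: [-0.0, -0.3, -8.7]
width: 24.5
clock: 17.3
eef_pos: [542.8, -141.8, 188.1]
tool_rot: [2.225, 2.217, 0.001]
wrist_force: [-0.1, -0.4, -7.5]
width: 24.5
```

```bash
python3 -m creep '0 0 0 0.025 0 0 0;0 0 0 0.025 0 0 0;0 0 0 0.025 0 0 0';python3 -m creep '0 0 0 0.02 0 0 0;0 0 0 0.02 0 0 0;0 0 0 0.02 0 0 0'
```

```text
clock: 17.6
eef_pos: [542.9, -141.8, 187.4]
tool_rot: [2.225, 2.217, 0.001]
wrist_force: [-0.6, 0.2, -3.5]
width: 24.4
clock: 17.9
eef_pos: [543.0, -141.9, 186.9]
tool_rot: [2.224, 2.216, 0.002]
wrist_force: [-1.8, 0.4, -1.1]
width: 24.4
```

Load went from 8.7 N to 1.1 N within about 1.5 mm, so it is stiff here and over the bearer. Releasing.

```bash
python3 -m creep '0.4 0 0 0 0 0 0;0.6 0 0 0 0 0 0;1 0 0 0 0 0 0;1 0 0 0 0 0 0;1 0 0 0 0 0 0;1 0 0 0 0 0 0;1 0 0 0 0 0 0'; python3 -m creep '1 0 0 -0.5 0 0 0;1 0 0 -1 0 0 0;1 0 0 -2 0 0 0;1 0 0 -2.5 0 0 0;1 0 0 -2.5 0 0 0;1 0 0 -2.5 0 0 0'
python3 - <<'E'
from h import *
s=manip.get_state(); R=cv2.Rodrigues(s['tool_rot'])[0]
w=manip.camera("wrist"); a=manip.camera("scene"); b=manip.camera("side")
for n,i in zip("wab",(w,a,b)): cv2.imwrite(f"pics/f{n}.png",i)
np.save("R2.npy",np.c_[R,s['eef_pos']]); print(s['eef_pos'],s['wrist_force'],s['clock'])
cv2.imwrite("pics/f1.png",np.hstack([cv2.resize(a[90:250,140:340],(400,320)),cv2.resize(b[80:220,290:430],(320,320))]))
for n,i in(("scene",a),("side",b)):
    hsv=cv2.cvtColor(i,cv2.COLOR_BGR2HSV); m=cv2.inRange(hsv,(0,0,90),(180,30,255))
    bx=(195,140,250,200) if n=="scene" else (330,100,385,170)
    ys,xs=np.nonzero(big(m,bx))
    rows=[(r,xs[ys==r].min(),xs[ys==r].max()) for r in range(ys.min(),ys.max()+1,3)]; print(n,[tuple(map(int,q)) for q in rows])
E
```

```text
clock: 18.6
eef_pos: [543.0, -141.9, 186.8]
tool_rot: [2.224, 2.216, 0.002]
wrist_force: [-0.5, -0.4, 0.1]
width: 85.4
clock: 19.2
eef_pos: [542.7, -141.8, 286.8]
tool_rot: [2.224, 2.216, 0.002]
wrist_force: [0.5, -0.1, -0.5]
width: 85.1
[ 542.7086 -141.7986  286.7748] [ 0.5247 -0.1419 -0.5054] 19.2
scene [(156, 232, 233), (159, 230, 233), (162, 207, 234), (165, 208, 234), (168, 209, 235), (171, 210, 236), (174, 210, 236), (177, 211, 237), (180, 212, 237), (183, 212, 237), (186, 213, 235), (189, 216, 232)]
side [(122, 355, 355), (125, 355, 378), (128, 355, 378), (131, 355, 378), (134, 355, 378), (137, 355, 377), (140, 355, 377), (143, 354, 377), (146, 354, 377), (149, 355, 376), (152, 356, 375), (155, 364, 369)]
```

View pics/f1.png

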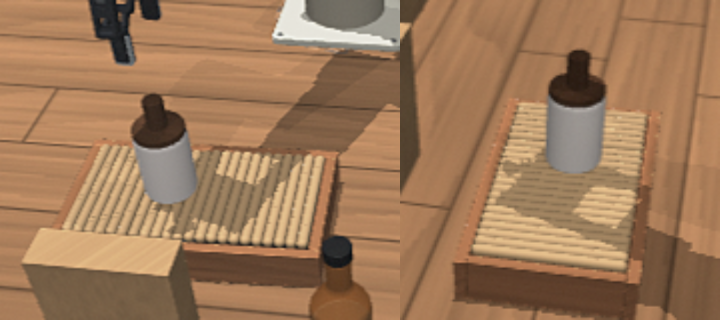

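View pics/fw.png

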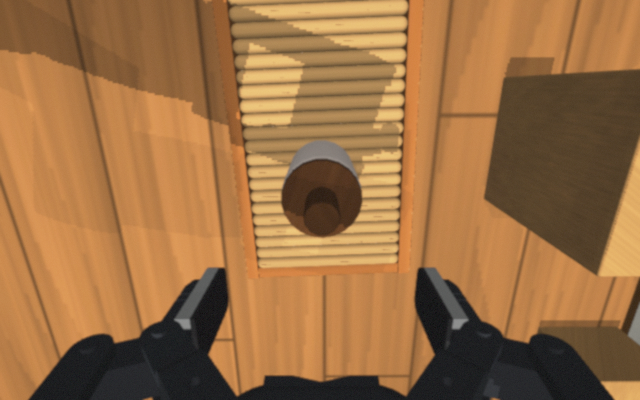

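Run:
```python
from h import *
M=np.load("R2.npy");T=np.vstack([M,[0,0,0,1]])@manip.camera_params("wrist")['tool_from_camera']
for n,im,jb,T in(("scene",cv2.imread("pics/fa.png"),(200,130,240,166),None),("side",cv2.imread("pics/fb.png"),(350,95,385,130),None),("wrist",cv2.imread("pics/fw.png"),(270,150,370,245),T)):
    hsv=cv2.cvtColor(im,cv2.COLOR_BGR2HSV); m=big(cv2.inRange(hsv,(0,90,10),(15,255,115)),jb)
    ys,xs=np.nonzero(m); print(n,[(int(r),int(xs[ys==r].min()),int(xs[ys==r].max())) for r in range(ys.min(),ys.max()+1,3 if n!="wrist" else 8)])
print("knob201",plane("scene",[216,140],201),plane("side",[368.3,105],201),plane("wrist",[322,216],201,T))
print("lid161",plane("scene",[219.5,154],161),plane("side",[367,119.5],161),plane("wrist",[321.5,199],161,T))
```

```text
scene [(137, 213, 225), (140, 211, 221), (143, 211, 220), (146, 212, 227), (149, 209, 231), (152, 207, 232), (155, 206, 231), (158, 206, 230), (161, 209, 226)]
side [(102, 365, 371), (105, 363, 373), (108, 363, 372), (111, 363, 372), (114, 357, 377), (117, 355, 379), (120, 355, 379), (123, 357, 377), (126, 364, 370)]
wrist [(160, 314, 328), (168, 297, 346), (176, 289, 353), (184, 285, 358), (192, 282, 360), (200, 282, 361), (208, 283, 359), (216, 288, 355), (224, 293, 350), (232, 307, 339)]
knob201 [[ 546.722  -139.1499  201.    ]] [[ 538.4453 -132.587   201.    ]] [[ 543.3685 -140.008   201.    ]]
lid161 [[ 548.602  -137.4241  161.    ]] [[ 539.154 -129.425  161.   ]] [[ 543.2051 -141.2001  161.    ]]
```

Run:
```python
from h import *
p=manip.camera_params("scene"); f=200/np.tan(np.radians(p['vertical_fov']/2)); W=np.linalg.inv(p['cam_to_world'])
def pr(P): c=W[:3,:3]@P+W[:3,3]; return np.array([p['cx']+f*c[0]/c[2],p['cy']+f*c[1]/c[2]])
for y in(-142,-138):
  for z in(201,180,161,145,100,75,61): print(y,z,pr(np.array([544,y,z])))
im=cv2.imread("pics/fa.png"); g=im[166:186,195:250].astype(int)
hsv=cv2.cvtColor(im,cv2.COLOR_BGR2HSV); m=cv2.inRange(hsv,(0,0,70),(180,40,255))
print([(r,int(np.nonzero(m[r,200:245])[0].min()+200),int(np.nonzero(m[r,200:245])[0].max()+200)) for r in range(164,186,3)])
```

```text
-142 201 [215.1837 139.2289]
-142 180 [216.8091 146.3851]
-142 161 [218.2408 152.6882]
-142 145 [219.4188 157.8742]
-142 100 [222.6032 171.8934]
-142 75 [224.2946 179.3401]
-142 61 [225.2189 183.4092]
-138 201 [216.8234 139.3446]
-138 180 [218.4264 146.5021]
-138 161 [219.8383 152.8062]
-138 145 [221.     157.9931]
-138 100 [224.1403 172.0143]
-138 75 [225.8083 179.462 ]
-138 61 [226.7197 183.5315]
[(164, 208, 234), (167, 208, 235), (170, 209, 235), (173, 210, 236), (176, 210, 237), (179, 211, 237), (182, 212, 237), (185, 213, 236)]
```

Scene silhouette mid-lines match a vertical axis at y=-142 to within 1 px (lean ≲0.02 rad), and the gripper is clear. Handing in.

```bash
python3 -c "
from station import manip
print(manip.job_done(), manip.get_state()['clock'])"
```

```text
the job is handed in; nothing more can be done
the job is handed in; nothing more can be done
```

The jar is standing on the dowels over the bearer, released, and the job is handed in; the station gives no verdict, so success is from my own checks only.

- **Finding the bearer:** I pressed along the dowels with shut fingertips. Springy spots gave about 1–2 N and the stiff band gave 5–13 N. The highest vertical reading was 13 N (about 16 N with the sideways part), against the 22 N limit. The band is centred at world y≈-142, which is deck y≈-40.
- **Placing the jar:** I gripped the white jar by its knob, carried it over at height, and lowered it at (543, -142). The weight went from 8.7 N to 1.1 N in roughly 2 mm of lowering, so the shelf is stiff there and sags an estimated 1.5 mm. I then let go and pulled back 100 mm above the jar.
- **Last checks:** The scene silhouette fits an upright axis at y≈-142 within 1 px, so it leans about 0.02 rad or less. The wrist camera agrees with the jar's position to 2 mm. My rough hand-picked points in the side view disagreed by up to 13 mm in y, and I gave them less weight.
- **Bystanders:** I did not touch the can, oil bottle or carton, but I did not re-measure where they stand afterwards. The job took about 19 s on the robot's clock.

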